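Close up the lamp test cell

ROBOT

A 6-joint arm with a two-finger parallel gripper is mounted at the origin on the work surface. World frame = base frame: x ahead of the robot, y to its left, z up, the work surface at z = 0. Lengths are in m, angles in rad, forces in N, time in s.
With the tool pointing down it reaches from about 0.4 to 0.825 m from the base axis. Payload 7 kg.
Tool frame: the origin (TCP) lies on the centre line of the jaws, within the pads' length; the fingertips stand 22 mm ahead of it and the grasp point (between the pads) lies 3 mm ahead of it; z points along the fingers, y is the line along which they close (so a half turn about z gives the same grasp; the last joint's range is limited). The gripper opens to 88 mm and grips with 3 to 60 N. Pads are 19 mm wide; open, the fingers measure 130 mm over their backs; the gripper's body (78 mm by 193 mm) begins 47 mm behind the grasp point.
Start: joints at [-1.024, 0.359, 0.012, 0, -1.224, -0.288], TCP at [0.173, -0.653, 0.249] pointing down, gripper open.
Joint ranges: [-3.07, 3.07], [-1.43, 2.12], [-1.02, 1.25], [-3.03, 1.67], [-3.05, -0], [-3.03, 3.03]. Speed limits (rad/s): [2.39, 2.39, 3.01, 3.14, 3.14, 3.14].

INTERFACE

Orientations are given as [roll, pitch, yaw] about the fixed x, y, z axes, in that order (R = Rz(yaw) Ry(pitch) Rx(roll)).
In Python, from station import arm gives the robot as it stands.
- The arm moves only by the tool arm_command, never from a script. Its argument "series" is one flat list of numbers, 7 for each row, row after row: the turn, a rotation vector about the tool's x, y, z each as a share of 90 degrees, from -1 to 1, then the shift along the tool's x, y, z each as a share of 0.1 m, from -1 to 1, then the opening, from 0 (shut) to 1 (fully open). A call has 1 to 8 rows; each row is the pose to reach, as a shift and turn from the pose commanded when the call began, along the tool's axes at that moment; what a row does not reach only later rows make up. A row lasts 1/8 s, in which the tool goes at most 62.5 mm and 10.7 degrees, less where a joint would pass 70% of its speed; a pose out of reach is approached as far as the arm can. A call with a number of a shift or a turn outside -1 to 1 is refused whole. A call with a gripper value outside its range is refused whole. The fingers move at their own pace and stop on an object; "force" is the grip in N (left out, the last holds). Time passes only in rows, so rows that repeat a pose let the fingers close. It gives the time, the measured TCP pose, the force, the opening and the grip force at its end, in the units of the state.
- arm.get_state(): the state, without advancing time (a new reading comes with each control period).
- arm.grab_frame(name): name is "scene" or "top" or "wrist"; returns the picture (400x640x3 uint8, blue, green, red); there is no depth.
- arm.camera_model(name): a dict with "fovy" (degrees; the focal length in pixels is half the picture's height over the tangent of half this angle, whatever the lens; pixels are square), "cx", "cy" (the principal point, pixels), "D" ([k1, k2, p1, p2, k3] as OpenCV has them; the pictures are not rectified), "pose" (4x4, takes a point from camera to world coordinates). Camera axes: x right, y down, z forward; pixel columns grow to the right and rows downward; lengths in m; the calibration is good to about 2 mm. A picture is of the moment at which its call begins: read the wrist's pose just before it. camera_model takes no time and is no camera call; for the wrist camera it gives the pose at the moment of the call.
- arm.job_done(): hands the job in; it is judged then, once.
The state is a dict: "t": time; "q": joint angles; "qd": joint speeds; "joint_efforts": joint torques, N m; "eef_pos": TCP position; "ee_rot": TCP orientation; "force": force on the tool from outside, world axes, zero at the start; "moment": the same for the moment, N m; "width": finger opening in m; "gripper_force": force on a finger pad.
Only numpy, scipy, OpenCV 4.12 (cv2) and the standard library are available. Lean on these libraries where they do the work, as an engineer would, in place of code of your own. Each camera call takes 0.05 s, during which the arm holds its last target. There are 200 camera calls.

TASK

Get the lamp test cell ready to run: with the fingertips, push the drawn-out lamp tray straight into the cell until it is fully home against the block at the back, then push the swung-out guard shut across the doorway. Only push, never lift the tray; the lamps must stay standing in their holes, and everything else on the bench must stay where it is.

Things in the scene. Friction and masses are not known exactly. Their poses are not given: they have to be found in the camera images.
- cell: fixed lamp test cell of sheet metal, no roof. Origin on the table, z up, x from its open front to its back, y to its left. In this frame, mm: grey deck x -170 to 100, y +-100, top 12 high; two steel rails along x at y +-66.5, 8 wide, top 24 high, the tray between them; green side walls y +-93, 6 thick, x -55 to 70, 100 high; control box x 100 to 160, 88 high
- stop (a point): point on the deck at the middle of the front face of the black contact block at the cell's back, the tray's stop (52 mm high above the table, 120 wide); in the cell's frame x = 60, y = 0, z = 12 mm
- doorway (a point): point on the deck in the middle of the cell's doorway, in the plane of the shut guard; in the cell's frame x = -64, y = 0, z = 12 mm
- tray: loose white lamp tray on the deck between the rails (2.5 mm play a side), 110 mm long (x), 120 wide (y), a block 22 high with six holes and an end wall at the front. About 500 g, slides with 2 to 5 N. Origin: centre of its underside, 12 mm above the table. Starts drawn out 55 to 110 mm; fully home its back edge meets the stop and its origin is at x = 5 mm in the cell's frame
- tray_wall (a point): middle of the top edge of the front face of the tray's upright end wall (nearest the robot; 6 mm thick, 120 wide, top 68 mm above the table), the face to push; in the tray's frame x = -55, y = 0, z = 56 mm
- lamp0: small signal lamp, brass cylinder cap 15 mm across and 18 mm high with a 27 mm wide glass bulb above, 51 mm high in all, standing cap down in a hole of the tray, its tip 71 mm above the table; origin under its cap, in the tray's back left hole (tray x 30, y 36 mm)
- lamp1: small signal lamp, brass cylinder cap 15 mm across and 18 mm high with a 27 mm wide glass bulb above, 51 mm high in all, standing cap down in a hole of the tray, its tip 71 mm above the table; origin under its cap, in the tray's back right hole (tray x 30, y -36 mm)
- lamp2: small signal lamp, brass cylinder cap 15 mm across and 18 mm high with a 27 mm wide glass bulb above, 51 mm high in all, standing cap down in a hole of the tray, its tip 71 mm above the table; origin under its cap, in the tray's front middle hole (tray x -12, y 0 mm)
- guard (a joint): angle (rad) of the guard: upright clear leaf in a dark frame, 182 mm wide, 8 thick, 28 to 104 mm above the table, hinged upright at the doorway's left. 0 = shut across the doorway, leaf along -y from the hinge; grows as it swings out to the front: 1.57 = straight out to -x, more leans left; limit 2.2, starts 1.55 to 2.05. Stiff hinge (0.05 N m), stays where left; push its outer face to shut it
- guard_hinge (a point): point on the guard's hinge axis at the leaf's top edge, 104 mm above the table, in the leaf's mid-thickness; in the cell's frame x = -64, y = 92 mm
- guard_edge (a point): top corner of the guard's free edge, 104 mm above the table, 182 mm from guard_hinge
- jar: bystander: jar 48 mm across, 60 high, right of the tray; origin under it
- bin: bystander: small empty white open box 90 x 70 x 35 mm, right of the cell; origin under it
- mug: bystander: white mug 72 mm across, 85 high, left of the cell; origin under it
- tape: bystander: roll of tape lying flat, 76 mm across, 20 high, left of the guard; origin under it
- cleaner: bystander: bottle 52 mm across, 150 high, close by the cell's left wall; origin under it
- driver: bystander: screwdriver lying on the table at the robot's right; origin under its middle

How it is judged:
By the outcome, as a careful person would: the job done as asked, in the order asked, and still so for the second after the job is handed in, with the robot touching nothing.
It also fails if it takes over 51 s, if anything falls off the work surface, if the arm or the gripper's body presses on something with over 40 N, if the wrist force passes 120 N, or if a joint passes its speed limit or range.

## Working session

There is one attempt and no reset: what is moved stays moved. The work goes in short steps, Python scripts to look and compute and a tool call to move; the robot and the scene stay as the last step left them, time stands still between calls to the robot, and variables do not carry over. Pictures are saved under pics/ and viewed, at most 10 in all, crops included, and the job is handed in when it is done.

Besides the shell and the picture viewer there is one more tool, called after "Call:" as name(argument=value, ...) on one line, values as JSON. arm_command: Moves the arm, as the interface text tells. Its arguments: {"type":"object","properties":{"series":{"type":"array"},"force":{"type":"number"}},"required":["series"]}

```bash
mkdir -p pics; cat > h.py <<'E'
import numpy as np, cv2
from station import arm
def ray(name,uv,m=None):
    m=m or arm.camera_model(name); f=200/np.tan(np.radians(m["fovy"])/2)
    K=np.array([[f,0,m["cx"]],[0,f,m["cy"]],[0,0,1]])
    p=cv2.undistortPoints(np.array(uv,float).reshape(-1,1,2),K,np.array(m["D"],float)).reshape(-1,2)
    T=np.array(m["pose"]); d=np.c_[p,np.ones(len(p))]@T[:3,:3].T
    return T[:3,3],d
def onplane(name,uv,z,m=None):
    o,d=ray(name,uv,m); return o+d*((np.asarray(z)-o[2])/d[:,2])[:,None]
def proj(name,P,m=None):
    m=m or arm.camera_model(name); f=200/np.tan(np.radians(m["fovy"])/2)
    K=np.array([[f,0,m["cx"]],[0,f,m["cy"]],[0,0,1]]);T=np.linalg.inv(np.array(m["pose"]))
    return cv2.projectPoints(np.array(P,float).reshape(-1,1,3),cv2.Rodrigues(T[:3,:3])[0],T[:3,3],K,np.array(m["D"],float))[0].reshape(-1,2)
E
python3 - <<'E'
from h import *
for n in ["top","scene"]:
    cv2.imwrite(f"pics/{n}0.png",arm.grab_frame(n)); m=arm.camera_model(n); print(n,m["fovy"],np.round(m["pose"],3).tolist())
s=arm.get_state(); print(s["t"],s["eef_pos"],s["ee_rot"])
E
```

```text
top 52.100433089826005 [[0.02, -0.986, 0.167, 0.407], [-1.0, -0.017, 0.015, -0.052], [-0.012, -0.168, -0.986, 1.153], [0.0, 0.0, 0.0, 1.0]]
scene 46.68929074343601 [[0.36, 0.761, -0.54, 1.27], [0.933, -0.3, 0.199, -0.282], [-0.011, -0.575, -0.818, 1.13], [0.0, 0.0, 0.0, 1.0]]
0.1 [ 0.17261812 -0.65214655  0.2477029 ] [ 3.14009681e+00 -1.46388965e-04 -2.88290931e+00]
```

View pics/top0.png

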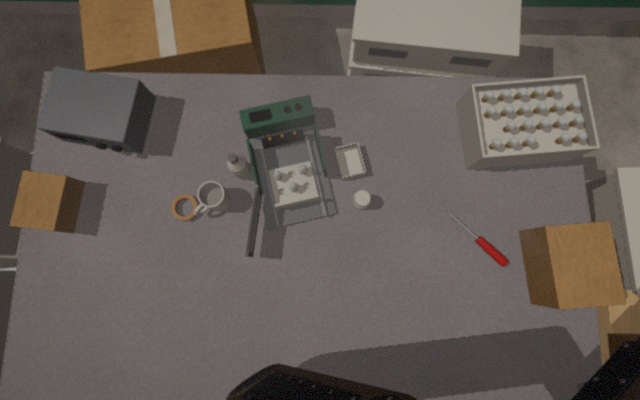

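View pics/scene0.png

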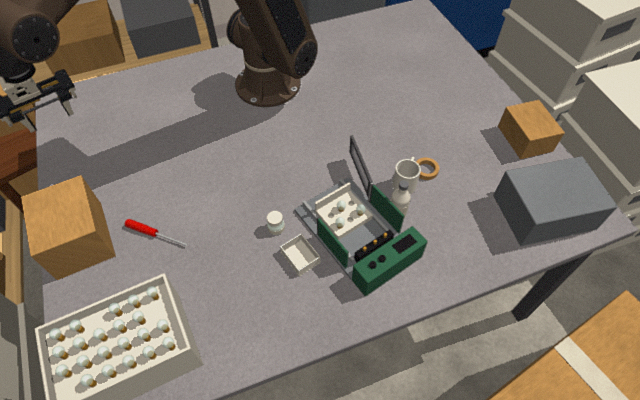

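The top view shows the cell at about (285,150), tray at (295,185), guard leaf from (257,187) to (250,255), the mug at (210,195), the tape at (185,207), and the jar at (362,200). I'll enlarge both views for corners.

```bash
python3 - <<'E'
import cv2
a=cv2.imread("pics/top0.png")[85:265,160:400]
b=cv2.imread("pics/scene0.png")[125:300,260:450]
cv2.imwrite("pics/tc.png",cv2.resize(cv2.convertScaleAbs(a,alpha=1.5),None,fx=3.3333,fy=3.3333,interpolation=cv2.INTER_CUBIC))
cv2.imwrite("pics/sc.png",cv2.resize(b,None,fx=3.4,fy=3.4,interpolation=cv2.INTER_CUBIC))
E
```

```text
(no output)
```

View pics/tc.png

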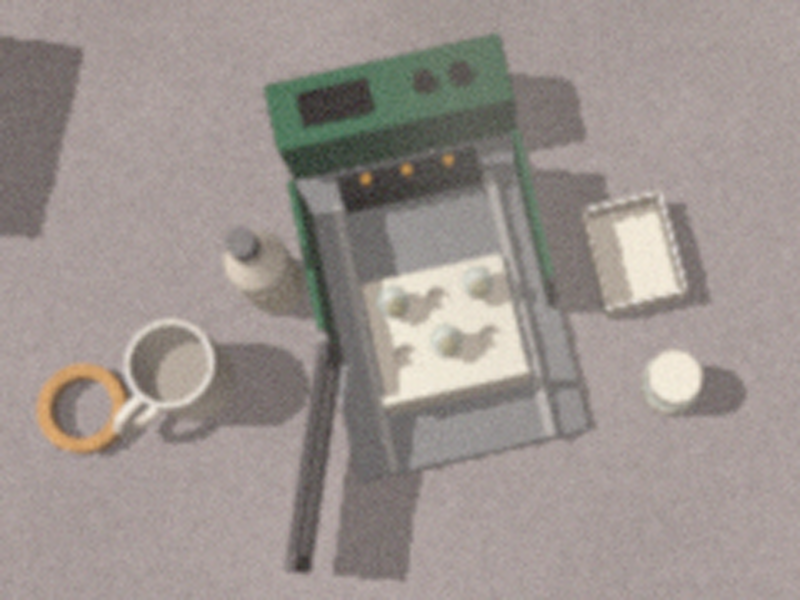

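View pics/sc.png

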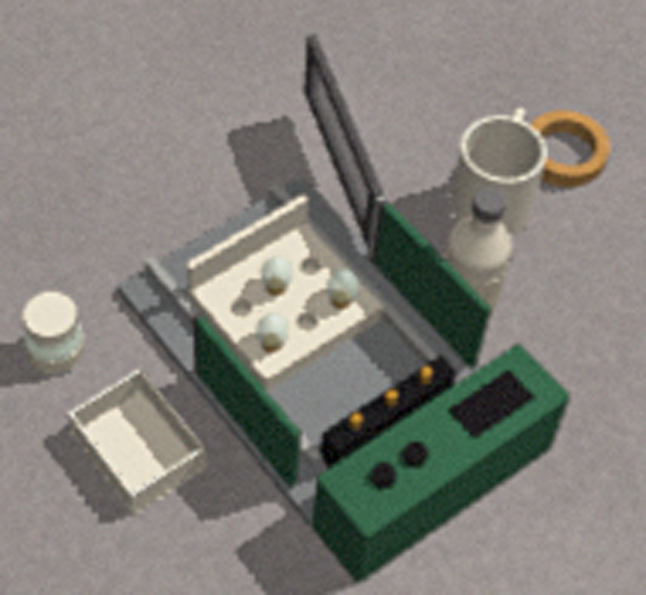

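The crops show the box top corners, deck front corners, wall tops, tray wall top edge and guard top edge clearly, so I'll fit the cell from these.

```bash
cat > m.py <<'E'
from h import *
from scipy.optimize import least_squares
t=lambda *p: np.array(p,float)/3.33333+[160,85]-0.35
s=lambda *p: np.array(p,float)/3.4+[260,125]-0.35
H=np.array
# cell landmarks: crop px -> cell xyz mm
TL=[((265,87),(160,100,88)),((500,36),(160,-100,88)),((515,98),(100,-100,88)),((365,480),(-170,100,12)),((593,430),(-170,-100,12))]
SL=[((518,345),(100,100,88)),((568,398),(160,100,88)),((315,487),(100,-100,88)),((118,290),(-170,-100,12)),((198,320),(-55,-93,100)),((298,430),(70,-93,100)),((385,205),(-55,93,100)),((490,315),(70,93,100))]
A=[];B=[];L=[]
for n,f,l in(("top",t,TL),("scene",s,SL)):
    for p,c in l:
        A.append(c);B.append(onplane(n,f(p),c[2]/1000)[0]);L.append(n)
A=H(A)/1000;B=H(B)
def T(x,P): c,sn=np.cos(x[2]),np.sin(x[2]); P=np.atleast_2d(P); return np.c_[x[0]+c*P[:,0]-sn*P[:,1],x[1]+sn*P[:,0]+c*P[:,1]]
r=least_squares(lambda x:(T(x,A)-B[:,:2]).ravel(),[.6,0,0],loss="soft_l1",f_scale=.003).x
def inv(x,P): c,sn=np.cos(x[2]),np.sin(x[2]); d=np.atleast_2d(P)[:,:2]-x[:2]; return np.c_[c*d[:,0]+sn*d[:,1],-sn*d[:,0]+c*d[:,1]]
if __name__=="__main__":
    print("cell",r.round(4)); 
    for n,a,e in zip(L,A,(B[:,:2]-T(r,A))*1000): print(n,a*1000,e.round(1))
    sh=lambda k,n,f,p,z:print(k,n,(inv(r,onplane(n,f(*p),z))*1000).round(1).tolist(), onplane(n,f(*p),z)[:,:2].round(3).tolist())
    sh("wall top front edge","top",t,[(385,405),(530,375)],.068)
    sh("wall top front edge","scene",s,[(190,265),(305,198)],.068)
    sh("guard hinge,edge","top",t,[(330,352),(300,570)],.104)
    sh("guard hinge,edge","scene",s,[(375,200),(311,38)],.104)
    sh("jar","top",t,[(674,378)],.06); sh("mug","top",t,[(170,363)],.085); sh("tape","top",t,[(83,408)],.02);sh("cleaner","top",t,[(242,243)],.15)
    sh("bin","top",t,[(590,205),(660,195),(685,290),(612,310)],.035)
E
python3 m.py
```

```text
cell [0.6897 0.0444 0.2505]
top [160. 100.  88.] [-3.2 -0.4]
top [ 160. -100.   88.] [-5.6  1. ]
top [ 100. -100.   88.] [-1.   2.4]
top [-170.  100.   12.] [ 1.3 -3.7]
top [-170. -100.   12.] [-2.7 -0.4]
scene [100. 100.  88.] [ 2.6 -1.2]
scene [160. 100.  88.] [-0.  -2.8]
scene [ 100. -100.   88.] [ 6.6 -1.4]
scene [-170. -100.   12.] [4.8 1.9]
scene [-55. -93. 100.] [0.3 0. ]
scene [ 70. -93. 100.] [-4.5  3.2]
scene [-55.  93. 100.] [-0.8  0.6]
scene [ 70.  93. 100.] [3.7 0.4]
wall top front edge top [[-120.7, 61.9], [-123.8, -57.2]] [[0.557, 0.074], [0.584, -0.042]]
wall top front edge scene [[-118.4, -56.3], [-117.3, 61.3]] [[0.589, -0.039], [0.561, 0.075]]
guard hinge,edge top [[-75.7, 92.1], [-235.7, 149.1]] [[0.594, 0.115], [0.424, 0.13]]
guard hinge,edge scene [[-62.2, 88.3], [-232.1, 154.5]] [[0.608, 0.115], [0.426, 0.137]]
jar top [[-151.8, -170.4]] [[0.585, -0.158]]
mug top [[-50.9, 220.3]] [[0.586, 0.245]]
tape top [[-56.7, 313.7]] [[0.557, 0.334]]
cleaner top [[12.4, 134.8]] [[0.668, 0.178]]
bin top [[11.9, -141.3], [6.6, -201.1], [-78.2, -201.2], [-80.7, -137.6]] [[0.736, -0.089], [0.746, -0.149], [0.664, -0.17], [0.646, -0.109]]
```

The cell sits at (0.690, 0.044) with yaw 0.25. The tray wall's front face is at cell x ≈ -120, so it needs about 70 mm of push, and the guard is at about 1.91 rad. My plan is to push with closed fingers and the jaw line along cell x, keeping the gripper body between the side walls. First I turn the tool and cross over high.

Call:
arm_command(series=[0, 0, -0.995, -1, 1, 0, 0, 0, 0, -0.995, -1, 1, 0, 0, 0, 0, -0.995, -1, 1, 0, 0, 0, 0, -0.995, -1, 1, 0, 0, 0, 0, -0.995, -1, 1, 0, 0, 0, 0, -0.995, -1, 1, 0, 0, 0, 0, -0.995, -1, 1, 0, 0, 0, 0, -0.995, -1, 1, 0, 0])

```text
t: 1.1
eef_pos: [0.2437, -0.53, 0.2482]
ee_rot: [3.141, 0.001, -1.377]
force: [0.2, 0.5, 0.4]
width: 0.0133
gripper_force: 0.0
```

Call:
arm_command(series=[0, 0, 0, -1, -1, 0, 0, 0, 0, 0, -1, -1, 0, 0, 0, 0, 0, -1, -1, 0, 0, 0, 0, 0, -1, -1, 0, 0])

```text
t: 1.6
eef_pos: [0.3239, -0.4126, 0.2487]
ee_rot: [-3.141, -0.0, -1.38]
force: [0.1, 0.3, -0.2]
width: 0.0004
gripper_force: 0.0
```

Call:
arm_command(series=[0, 0, 0, -1, -1, 0, 0, 0, 0, 0, -1, -1, 0, 0, 0, 0, 0, -1, -1, 0, 0])

```text
t: 1.98
eef_pos: [0.4039, -0.2953, 0.2485]
ee_rot: [3.142, 0.0, -1.381]
force: [0.4, -0.5, -0.2]
width: 0.0003
gripper_force: 0.0
```

Call:
arm_command(series=[0, 0, 0, -1, -1, 0, 0, 0, 0, 0, -1, -1, 0, 0, 0, 0, 0, -1, -1, 0, 0])

```text
t: 2.35
eef_pos: [0.4838, -0.1784, 0.2483]
ee_rot: [3.141, -0.0, -1.381]
force: [1.0, -1.2, -0.0]
width: 0.0005
gripper_force: 0.0
```

Call:
arm_command(series=[0, 0, 0, -1, -0.39, 0, 0, 0, 0, 0, -1, -0.39, 0, 0, 0, 0, 0, -1, -0.39, 0, 0])

```text
t: 2.72
eef_pos: [0.5025, -0.0731, 0.2484]
ee_rot: [3.141, -0.0, -1.381]
force: [-0.1, -0.8, 0.5]
width: 0.0
gripper_force: 0.0
```

Call:
arm_command(series=[0, 0, -0.039, -0.7, -0.4, 0, 0, 0, 0, -0.039, -0.7, -0.4, 0, 0, 0, 0, -0.039, -0.7, -0.4, 0.5, 0, 0, 0, -0.039, -0.7, -0.4, 0.8, 0, 0, 0, -0.039, -0.7, -0.4, 0.8, 0])

```text
t: 3.35
eef_pos: [0.5267, 0.0004, 0.1664]
ee_rot: [3.136, -0.0, -1.323]
force: [-0.0, -0.2, -0.4]
width: 0.0004
gripper_force: 0.0
```

```bash
python3 - <<'E'
from m import *
cv2.imwrite("pics/w1.png",arm.grab_frame("wrist"))
s=arm.get_state(); p=np.array(s["eef_pos"]); print(p,s["ee_rot"],s["q"],s["force"],"cell",inv(r,p)*1000)
E
```

```text
[0.52802952 0.00080143 0.1682805 ] [ 3.13935855e+00 -7.06582654e-04 -1.32289909e+00] [ 3.73562112e-01  1.88344011e-01 -4.21497636e-01  5.12753110e-04
 -9.63259788e-01 -1.25958850e-01] [0.11957382 0.65366732 0.8739633 ] cell [[-167.41254176   -2.19809013]]
```

View pics/w1.png

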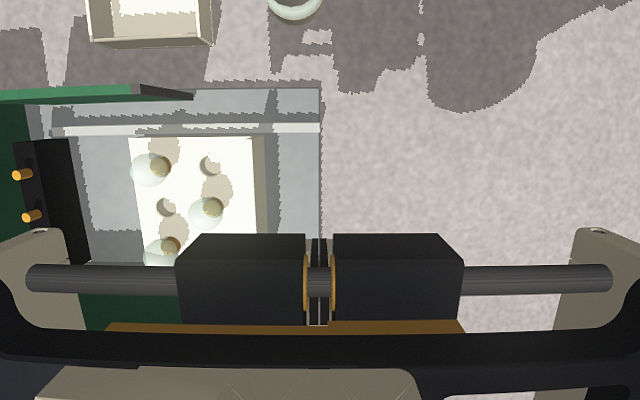

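The wrist view shows the tray with its wall at columns about 253–265, the deck's front edge at column 321, and the right rail at rows 122–133. I'll check these against the cell frame.

```bash
python3 - <<'E'
from m import *
c=lambda p,z:print(z,(inv(r,onplane("wrist",p,z))*1000).round(1).tolist())
c([(253,137),(265,137),(265,228),(128,137)],.068)
c([(253,137),(128,138)],.034)
c([(321,84),(321,130),(321,225)],.012)
c([(200,122),(200,133),(310,122),(310,133)],.024)
c([(192,97),(140,85)],.1)
print(proj("wrist",[[*T(r,[-.120,-.06])[0],.068],[*T(r,[-.17,-.1])[0],.012],[*T(r,[-.055,-.093])[0],.1]]))
E
```

```text
0.068 [[-119.8, -60.2], [-128.4, -60.1], [-125.3, 8.6], [-27.6, -61.5]]
0.034 [[-113.1, -58.2], [-7.5, -58.9]]
0.012 [[-169.0, -101.3], [-169.0, -62.7], [-168.9, 25.4]]
0.024 [[-66.6, -70.7], [-65.8, -61.5], [-159.7, -69.8], [-159.6, -60.7]]
0.1 [[-90.0, -86.4], [-58.3, -94.2]]
[[253.32296482 137.29989606]
 [322.13822606  85.62858693]
 [135.06969984  87.29387508]]
```

The cell frame agrees to about 1 mm and the wall face is at x ≈ -120. Now I descend in front of it.

Call:
arm_command(series=[0, 0, 0, -0.02, 0.03, 0.3, 0, 0, 0, 0, -0.02, 0.03, 0.65, 0, 0, 0, 0, -0.02, 0.03, 1, 0, 0, 0, 0, -0.02, 0.03, 1, 0])

```text
t: 3.9
eef_pos: [0.5245, 0.0026, 0.0681]
ee_rot: [3.139, -0.0, -1.322]
force: [-0.4, -0.6, 1.0]
width: 0.0005
gripper_force: 0.0
```

Call:
arm_command(series=[0, 0, 0, 0, 0, 0.14, 0, 0, 0, 0, 0, -0.1, 0.14, 0, 0, 0, 0, 0, -0.15, 0.14, 0, 0, 0, 0, 0, -0.2, 0.14, 0, 0, 0, 0, 0, -0.25, 0.14, 0, 0, 0, 0, 0, -0.3, 0.14, 0, 0, 0, 0, 0, -0.35, 0.14, 0, 0, 0, 0, 0, -0.4, 0.14, 0])

```text
t: 4.9
eef_pos: [0.5595, 0.0117, 0.0545]
ee_rot: [3.133, -0.001, -1.322]
force: [-14.5, -4.3, 14.5]
width: 0.0002
gripper_force: 8.3
```

Contact came with an unexpected upward force of 14.5 N, so I'll look before continuing.

```bash
python3 - <<'E'
from m import *
s=arm.get_state(); p=np.array(s["eef_pos"]); print(p,s["force"],s["moment"],"cell",inv(r,p)*1000)
a=arm.grab_frame("scene")[110:280,270:440]; w=arm.grab_frame("wrist")[:,:]
a=cv2.resize(a,(400,400),interpolation=cv2.INTER_CUBIC); w=cv2.resize(w[80:400,0:320],(400,400))
cv2.imwrite("pics/c1.png",np.hstack([a,w]))
E
```

```text
[0.5595374  0.01172376 0.0545045 ] [-14.46782995  -4.29442821  14.54628695] [-1.08564243e+00  4.56456883e+00  3.50751912e-04] cell [[-134.18051746    0.57249629]]
```

View pics/c1.png

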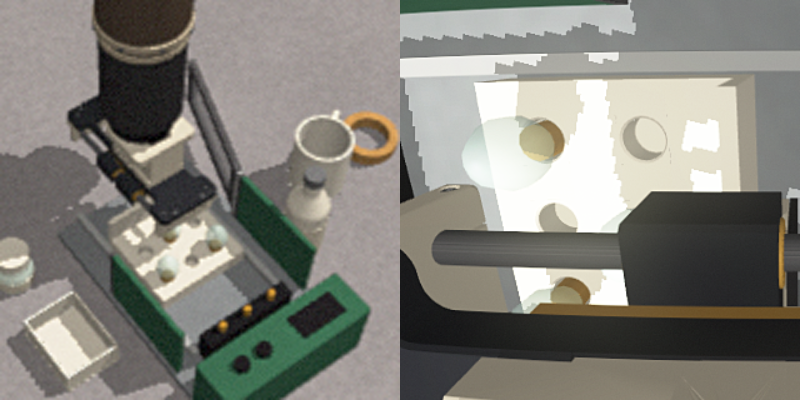

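The lamps are standing. Something thicker up the finger is bearing on the wall's top edge, so I'll back off diagonally upward and re-measure.

Call:
arm_command(series=[0, 0, 0, 0, 0.05, -0.05, 0, 0, 0, 0, 0, 0.1, -0.1, 0, 0, 0, 0, 0, 0.2, -0.15, 0, 0, 0, 0, 0, 0.3, -0.15, 0, 0, 0, 0, 0, 0.3, -0.15, 0])

```text
t: 5.62
eef_pos: [0.5336, 0.0058, 0.0697]
ee_rot: [3.141, 0.0, -1.322]
force: [0.2, -0.7, 0.0]
width: 0.0002
gripper_force: 0.0
```

```bash
python3 - <<'E'
from m import *
s=arm.get_state(); p=np.array(s["eef_pos"]); print(p,s["force"],"cell",inv(r,p)*1000)
w=arm.grab_frame("wrist"); cv2.imwrite("pics/w2.png",w)
E
```

```text
[0.53361574 0.00575391 0.06969192] [ 0.15914339 -0.72936026  0.04906768] cell [[-160.77297217    1.2149755 ]]
```

View pics/w2.png

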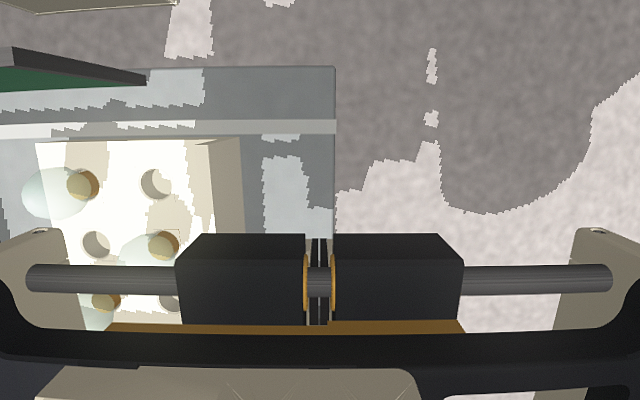

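```bash
python3 - <<'E'
from m import *
c=lambda p,z:print(z,(inv(r,onplane("wrist",p,z))*1000).round(1).tolist())
c([(195,143),(211,141),(240,138)],.068); c([(241,138),(245,230)],.012); c([(336,66),(335,120),(335,230)],.012);c([(36,142)],.034)
print(proj("wrist",[[*T(r,[x,-.06])[0],z] for x,z in((-.12,.068),(-.114,.068),(-.12,.012),(-.11,.068))]))
E
```

```text
0.068 [[-107.1, -60.2], [-114.0, -61.0], [-126.3, -62.1]]
0.012 [[-113.5, -58.6], [-112.5, -1.4]]
0.012 [[-168.9, -98.2], [-168.6, -68.7], [-169.4, -1.4]]
0.034 [[-3.8, -59.8]]
[[225.30360912 143.20057581]
 [211.20670359 143.32970822]
 [251.86933951 135.55638353]
 [201.85450595 143.42453272]]
```

The wall face is now at x ≈ -113.7, so the tray moved 6 mm and about 64 mm remain. The finger base sits about 13 mm above the TCP, so I'll push with TCP z ≈ 0.063.

Call:
arm_command(series=[0, 0, 0, 0.01, -0.1, 0.07, 0, 0, 0, 0, 0.01, -0.2, 0.07, 0, 0, 0, 0, 0.01, -0.27, 0.07, 0, 0, 0, 0, 0.01, -0.33, 0.07, 0, 0, 0, 0, 0.01, -0.38, 0.07, 0, 0, 0, 0, 0.01, -0.43, 0.07, 0, 0, 0, 0, 0.01, -0.47, 0.07, 0, 0, 0, 0, 0.01, -0.5, 0.07, 0])

```text
t: 6.68
eef_pos: [0.5816, 0.0166, 0.062]
ee_rot: [3.137, -0.0, -1.322]
force: [-6.4, -1.8, 3.8]
width: 0.0005
gripper_force: 3.6
```

Call:
arm_command(series=[0, 0, 0, 0, -0.02, 0, 0, 0, 0, 0, 0, -0.05, 0, 0, 0, 0, 0, 0, -0.08, 0, 0, 0, 0, 0, 0, -0.11, 0, 0, 0, 0, 0, 0, -0.14, 0, 0, 0, 0, 0, 0, -0.17, 0, 0, 0, 0, 0, 0, -0.2, 0, 0])

```text
t: 7.55
eef_pos: [0.6009, 0.0215, 0.0621]
ee_rot: [3.137, -0.0, -1.322]
force: [-6.4, -1.7, 2.9]
width: 0.0007
gripper_force: 3.4
```

```bash
python3 - <<'E'
from m import *
s=arm.get_state(); p=np.array(s["eef_pos"]); print(p,s["force"],"cell",inv(r,p)*1000)
t=arm.grab_frame("top")[85:265,160:400];w=arm.grab_frame("wrist")[60:260,0:340]; cv2.imwrite("pics/w3f.png",arm.grab_frame("wrist"))
a=cv2.resize(arm.grab_frame("scene")[120:270,290:410],(400,500),interpolation=cv2.INTER_CUBIC)
cv2.imwrite("pics/c3.png",np.hstack([a,cv2.copyMakeBorder(cv2.resize(w,(400,235)),0,265,0,0,0)]))
E
```

```text
[0.60094449 0.02154435 0.06207062] [-6.42681497 -1.74580851  2.88423326] cell [[-91.63140285  -0.17828823]]
```

View pics/c3.png

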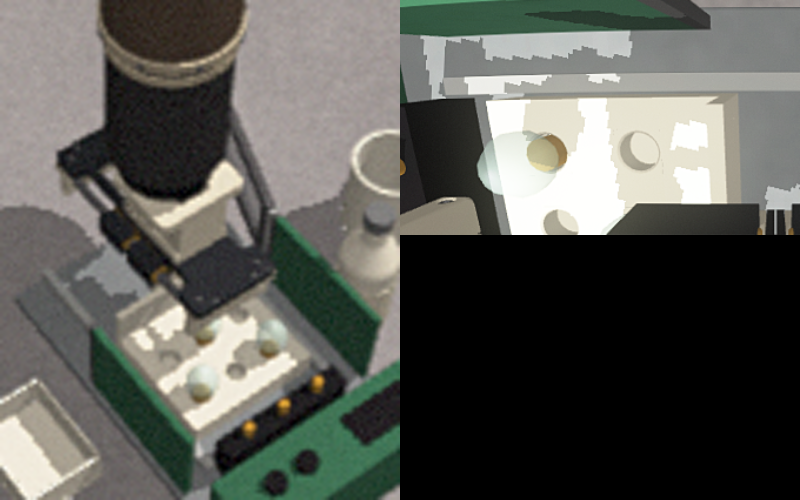

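```bash
python3 - <<'E'
from m import *
c=lambda p,z:print(z,(inv(r,onplane("wrist",p,z))*1000).round(1).tolist())
c([(275,141),(262,143)],.068); c([(287,140),(287,200)],.012)
print(proj("wrist",[[*T(r,[x,-.06])[0],z] for x,z in((-.07,.068),(-.064,.068),(-.07,.012),(.04,.034),(.06,.052))]))
E
```

```text
0.068 [[-73.0, -62.7], [-67.9, -61.9]]
0.012 [[-72.5, -59.2], [-71.6, -24.3]]
[[267.56951667 147.91572471]
 [252.48927823 148.01204738]
 [282.44702974 138.62067146]
 [ 67.2213256  144.621126  ]
 [  3.14093568 149.36593187]]
```

The wall face is at about -72.5 with the TCP 19–20 mm behind it, so about 22 mm remains. I'll continue and slow near the stop.

Call:
arm_command(series=[0, 0, 0, 0, -0.03, 0, 0, 0, 0, 0, 0, -0.06, 0, 0, 0, 0, 0, 0, -0.09, 0, 0, 0, 0, 0, 0, -0.12, 0, 0, 0, 0, 0, 0, -0.14, 0, 0, 0, 0, 0, 0, -0.16, 0, 0, 0, 0, 0, 0, -0.17, 0, 0, 0, 0, 0, 0, -0.18, 0, 0])

```text
t: 8.75
eef_pos: [0.6201, 0.0267, 0.0625]
ee_rot: [3.142, 0.0, -1.322]
force: [-2.8, -1.1, -1.3]
width: 0.0004
gripper_force: 1.3
```

Call:
arm_command(series=[0, 0, 0, 0, -0.01, 0, 0, 0, 0, 0, 0, -0.02, 0, 0, 0, 0, 0, 0, -0.03, 0, 0])

```text
t: 9.12
eef_pos: [0.6231, 0.0274, 0.0626]
ee_rot: [-3.142, 0.0, -1.322]
force: [-2.9, -0.9, -0.5]
width: 0.0004
gripper_force: 1.3
```

Call:
arm_command(series=[0, 0, 0, 0, -0.01, 0, 0, 0, 0, 0, 0, -0.02, 0, 0, 0, 0, 0, 0, -0.02, 0, 0])

```text
t: 9.5
eef_pos: [0.624, 0.0278, 0.0622]
ee_rot: [3.14, 0.0, -1.322]
force: [-5.5, -1.2, -0.2]
width: 0.0004
gripper_force: 2.7
```

```bash
python3 - <<'E'
from m import *
s=arm.get_state(); p=np.array(s["eef_pos"]); print(p,s["force"],"cell",inv(r,p)*1000)
cv2.imwrite("pics/w4.png",cv2.resize(arm.grab_frame("wrist")[100:280,0:320],None,fx=2.5,fy=2.5))
E
```

```text
[0.62399531 0.02779928 0.06224202] [-5.49654539 -1.16360534 -0.1502173 ] cell [[-67.74950331   0.16709276]]
```

View pics/w4.png

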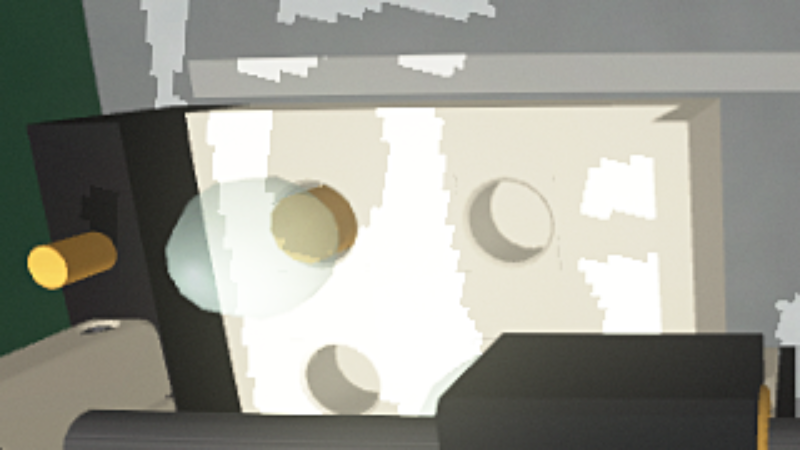

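The tray's back edge at (187,113) meets the black block with no deck visible between, and the force is rising. One more small press will confirm it is home.

Call:
arm_command(series=[0, 0, 0, 0, -0.01, 0, 0, 0, 0, 0, 0, -0.02, 0, 0, 0, 0, 0, 0, -0.025, 0, 0, 0, 0, 0, 0, -0.025, 0, 0])

```text
t: 10.05
eef_pos: [0.6241, 0.0279, 0.0621]
ee_rot: [3.135, 0.0, -1.322]
force: [-12.7, -0.4, 5.8]
width: 0.0004
gripper_force: 6.9
```

```bash
python3 - <<'E'
from m import *
s=arm.get_state(); p=np.array(s["eef_pos"]); print(p,s["force"],"cell",inv(r,p)*1000)
c=lambda p,z:print(z,(inv(r,onplane("wrist",p,z))*1000).round(1).tolist())
c([(75,144),(98,264)],.034); c([(288,140),(289,232)],.012)
E
```

```text
[0.62413679 0.02786016 0.06206785] [-12.71997086  -0.36348321   5.81916461] cell [[-67.59734247   0.19099672]]
0.034 [[58.7, -59.9], [58.5, 7.4]]
0.012 [[-49.8, -58.9], [-48.9, -3.9]]
```

The tray is home: its back edge is at about 59 and its front face at about -49.5, and it doesn't move further at 13 N. Now I withdraw, rise and cross to the guard's outer side.

Call:
arm_command(series=[0, 0, 0, 0, 0.05, 0, 0, 0, 0, 0, 0, 0.15, 0, 0, 0, 0, 0, 0, 0.35, 0, 0, 0, 0, 0, 0, 0.6, -0.3, 0, 0, 0, 0, 0, 1, -0.7, 0, 0, 0, 0, 0, 1, -1, 0, 0, 0, 0, 0, 1, -1, 0])

```text
t: 10.92
eef_pos: [0.5323, 0.0044, 0.166]
ee_rot: [-3.134, 0.0, -1.321]
force: [-0.4, 0.7, -0.9]
width: 0.0006
gripper_force: 0.0
```

Call:
arm_command(series=[0, 0, 0, -0.5, 0.1, 0, 0, 0, 0, 0, -1, 0.2, 0, 0, 0, 0, 0, -1, 0.2, 0, 0])

```text
t: 11.3
eef_pos: [0.4856, 0.0982, 0.1624]
ee_rot: [-3.141, 0.001, -1.318]
force: [0.4, 0.3, 0.2]
width: 0.0003
gripper_force: 0.0
```

Call:
arm_command(series=[0, 0, 0, -0.5, 0, 0, 0, 0, 0, 0, -0.95, 0, 0, 0, 0, 0, 0, -0.95, 0, 0, 0, 0, 0, 0, -0.95, 0, 0, 0])

```text
t: 11.8
eef_pos: [0.4631, 0.1875, 0.1621]
ee_rot: [3.141, -0.0, -1.321]
force: [-0.0, -0.5, -0.1]
width: 0.0005
gripper_force: 0.0
```

```bash
python3 - <<'E'
from m import *
s=arm.get_state(); p=np.array(s["eef_pos"]); print(p,s["force"],s["q"],"cell",inv(r,p)*1000)
cv2.imwrite("pics/w5.png",np.hstack([cv2.resize(arm.grab_frame("wrist"),(400,250)),cv2.resize(arm.grab_frame("scene")[100:275,270:450],(400,390))[:250]]))
E
```

```text
[0.46305076 0.18754128 0.16210815] [-0.02218158 -0.49052337 -0.1453016 ] [ 7.78876488e-01  1.48108454e-01 -4.88695990e-01  3.58956551e-05
 -9.34599633e-01 -5.29305279e-01] cell [[-184.07017082  194.82103562]]
```

View pics/w5.png

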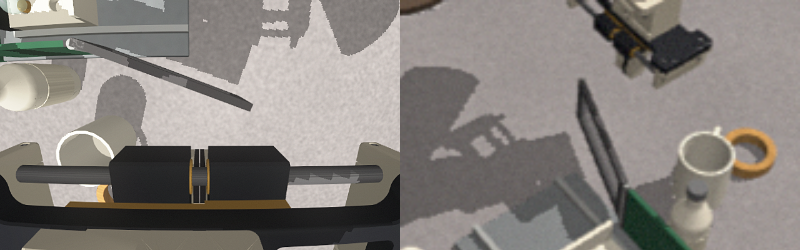

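The wrist view shows the leaf from the hinge at about (115,69) to the free edge at about (402,168) in full pixels, with clear table between the fingers and the leaf. I'll compute the leaf and the sweep.

```bash
python3 - <<'E'
from m import *
P=inv(r,onplane("wrist",[(115,69),(403,168)],.104))*1000; print(P)
d=P[1]-[-64,92]; print(np.hypot(*d),np.arctan2(-d[0],-d[1]))
# sweep: finger box half 21 (cell x) by 12 (cell y), TCP aligned at radius R along leaf, touching outer face
for a in np.arange(1.95,-.01,-.15).tolist()+[0]:
    u=np.array([-np.sin(a),-np.cos(a)]); n=np.array([-np.cos(a),np.sin(a)])
    s=4+21*abs(n[0])+10*abs(n[1])
    print(round(a,2),(np.array([-64,92])+140*u+s*n).round())
E
```

```text
[[ -66.07270671   93.93688413]
 [-234.13304185  152.42942972]]
180.54630404389724 1.9120865967104552
1.95 [-186.  163.]
1.8 [-196.  142.]
1.65 [-202.  119.]
1.5 [-205.   98.]
1.35 [-205.   79.]
1.2 [-202.   61.]
1.05 [-197.   42.]
0.9 [-189.   24.]
0.75 [-179.    7.]
0.6 [-165.   -8.]
0.45 [-149.  -22.]
0.3 [-131.  -34.]
0.15 [-111.  -43.]
0.0 [-89. -48.]
0 [-89. -48.]
```

The leaf is 181 mm long at angle 1.91, which matches the given size. Now I descend and sweep it along an arc of about 140 mm radius.

Call:
arm_command(series=[0, 0, 0, 0, 0, 0.4, 0, 0, 0, 0, 0, 0, 0.8, 0, 0, 0, 0, 0, 0, 0.9, 0, 0, 0, 0, 0, 0, 0.9, 0])

```text
t: 12.4
eef_pos: [0.4633, 0.1873, 0.0726]
ee_rot: [3.141, -0.001, -1.322]
force: [0.3, 0.6, 0.7]
width: 0.0005
gripper_force: 0.0
```

Call:
arm_command(series=[0, 0, 0, 0.15, 0.03, 0, 0, 0, 0, 0, 0.3, 0.06, 0, 0, 0, 0, 0, 0.42, 0.1, 0, 0, 0, 0, 0, 0.54, 0.13, 0, 0, 0, 0, 0, 0.65, 0.16, 0, 0, 0, 0, 0, 0.76, 0.18, 0, 0, 0, 0, 0, 0.87, 0.2, 0, 0, 0, 0, 0, 0.97, 0.21, 0, 0])

```text
t: 13.4
eef_pos: [0.4667, 0.0881, 0.0725]
ee_rot: [3.142, -0.0, -1.322]
force: [0.8, -0.6, -0.2]
width: 0.0002
gripper_force: 0.3
```

Call:
arm_command(series=[0, 0, 0, 0.1, 0, 0, 0, 0, 0, 0, 0.19, 0, 0, 0, 0, 0, 0, 0.28, -0.02, 0, 0, 0, 0, 0, 0.37, -0.03, 0, 0, 0, 0, 0, 0.47, -0.06, 0, 0, 0, 0, 0, 0.56, -0.08, 0, 0, 0, 0, 0, 0.74, -0.16, 0, 0, 0, 0, 0, 0.91, -0.26, 0, 0])

```text
t: 14.4
eef_pos: [0.5145, 0.0062, 0.0725]
ee_rot: [3.141, 0.0, -1.321]
force: [-0.1, 0.2, 0.1]
width: 0.0004
gripper_force: 0.3
```

```bash
python3 - <<'E'
from m import *
s=arm.get_state(); p=np.array(s["eef_pos"]); print(p,s["ee_rot"],s["force"],"cell",inv(r,p)*1000)
E
```

```text
[0.51451127 0.00622255 0.07254197] [ 3.14133101e+00  1.61150346e-05 -1.32134635e+00] [-0.12304925  0.24408878  0.12692832] cell [[-179.1649345     6.40498947]]
```

Call:
arm_command(series=[0, 0, 0, 0.08, -0.07, 0, 0, 0, 0, 0, 0.15, -0.14, 0, 0, 0, 0, 0, 0.22, -0.22, 0, 0, 0, 0, 0, 0.29, -0.3, 0, 0, 0, 0, 0, 0.35, -0.39, 0, 0, 0, 0, 0, 0.41, -0.48, 0, 0, 0, 0, 0, 0.46, -0.58, 0, 0, 0, 0, 0, 0.5, -0.68, 0, 0])

```text
t: 15.4
eef_pos: [0.5932, -0.0248, 0.0725]
ee_rot: [3.142, -0.0, -1.322]
force: [-1.1, 0.2, 0.1]
width: 0.0004
gripper_force: 0.2
```

Call:
arm_command(series=[0, 0, 0, 0, -0.06, 0, 0, 0, 0, 0, 0.01, -0.12, 0, 0, 0, 0, 0, 0.02, -0.16, 0, 0, 0, 0, 0, 0.02, -0.19, 0, 0, 0, 0, 0, 0.02, -0.21, 0, 0, 0, 0, 0, 0.02, -0.22, 0, 0])

```text
t: 16.15
eef_pos: [0.6131, -0.0215, 0.0724]
ee_rot: [3.139, 0.0, -1.322]
force: [-6.7, -0.9, 4.4]
width: 0.0009
gripper_force: 3.6
```

```bash
cat > g.py <<'E'
from m import *
s=arm.get_state(); p=np.array(s["eef_pos"]); print(s["t"],s["force"],"cell",inv(r,p)*1000)
E
python3 g.py
```

```text
16.15 [-6.668393   -0.86989091  4.39257279] cell [[-90.49203392 -44.91450814]]
```

Call:
arm_command(series=[0, 0, 0, 0, -0.01, 0, 0, 0, 0, 0, 0, -0.02, 0, 0, 0, 0, 0, 0, -0.02, 0, 0, 0, 0, 0, 0, -0.02, 0, 0])

```text
t: 16.65
eef_pos: [0.6132, -0.0215, 0.0724]
ee_rot: [3.136, 0.0, -1.322]
force: [-11.4, -1.1, 7.8]
width: 0.0004
gripper_force: 6.2
```

```bash
python3 g.py
```

```text
16.65 [-11.42364933  -1.0681442    7.77909948] cell [[-90.46390972 -44.89957992]]
```

It's a hard stop: no motion at 14 N. I'll retract and check the leaf and tray by numbers.

Call:
arm_command(series=[0, 0, 0, 0, 0.04, 0, 0, 0, 0, 0, 0, 0.12, 0, 0, 0, 0, 0, 0, 0.3, 0, 0, 0, 0, 0, 0, 0.5, 0, 0, 0, 0, 0, 0, 0.8, -0.5, 0, 0, 0, 0, 0, 1, -1, 0, 0, 0, 0, 0, 1, -1, 0])

```text
t: 17.52
eef_pos: [0.5205, -0.0453, 0.177]
ee_rot: [-3.133, -0.0, -1.321]
force: [0.4, -0.9, -0.4]
width: 0.0004
gripper_force: 0.0
```

Call:
arm_command(series=[0, 0, 0, 0.3, 0.5, -0.5, 0, 0, 0, 0, 0.5, 1, -1, 0, 0, 0, 0, 0.5, 1, -1, 0, 0, 0, 0, 0.5, 1, -1, 0])

```text
t: 18.02
eef_pos: [0.4345, -0.119, 0.2737]
ee_rot: [-3.138, -0.0, -1.323]
force: [0.4, -1.2, -0.3]
width: 0.0004
gripper_force: 0.0
```

```bash
python3 g.py; python3 - <<'E'
from m import *
im=arm.grab_frame("top"); sc=arm.grab_frame("scene"); cv2.imwrite("pics/tf.png",im); cv2.imwrite("pics/sf.png",sc)
# sample along cell x at z=.104 for several y: find the dark leaf top bar
for n,I in(("top",im),("scene",sc)):
    g=cv2.GaussianBlur(cv2.cvtColor(I,cv2.COLOR_BGR2GRAY),(3,3),0)
    for y in(70,30,-10,-50,-75):
        xs=np.arange(-90,-39,4)
        uv=proj(n,[[*T(r,[x/1000,y/1000])[0],.104] for x in xs])
        print(n,y,[int(cv2.getRectSubPix(g,(1,1),tuple(map(float,q)))[0,0]) for q in uv])
for k,ref in (("top","top0"),("scene","scene0")):
    a=cv2.imread(f"pics/{ref}.png");b=im if k=="top" else sc
    for nm,c,z in(("jar",(-152,-170),.06),("mug",(-51,220),.085),("tape",(-57,314),.02),("cleaner",(12,135),.15),("bin",(-35,-170),.035)):
        u,v=map(int,proj(k,[[*T(r,np.array(c)/1000)[0],z]])[0])
        t=a[v-14:v+14,u-14:u+14]; R=cv2.matchTemplate(b[v-22:v+22,u-22:u+22],t,cv2.TM_CCOEFF_NORMED); _,s,_,l=cv2.minMaxLoc(R); print(k,nm,round(s,2),l[0]-8,l[1]-8)
E
```

```text
18.025 [ 0.4090679  -1.1821249  -0.34752843] cell [[-287.68875745  -95.09033133]]
top 70 [94, 82, 71, 77, 81, 75, 76, 82, 85, 86, 87, 87, 88]
top 30 [85, 81, 72, 79, 85, 78, 78, 97, 143, 171, 175, 174, 174]
top -10 [88, 84, 78, 84, 89, 82, 83, 101, 142, 167, 170, 166, 148]
top -50 [89, 86, 81, 89, 90, 84, 86, 102, 141, 165, 166, 165, 166]
top -75 [89, 85, 73, 68, 71, 77, 89, 98, 109, 114, 115, 114, 114]
scene 70 [151, 149, 150, 151, 149, 130, 95, 70, 59, 63, 56, 43, 39]
scene 30 [156, 155, 157, 157, 155, 135, 97, 71, 68, 104, 134, 135, 130]
scene -10 [132, 132, 132, 134, 131, 115, 92, 72, 66, 98, 123, 124, 114]
scene -50 [130, 130, 130, 130, 130, 116, 93, 75, 67, 102, 127, 123, 112]
scene -75 [130, 130, 130, 130, 128, 118, 101, 79, 67, 98, 124, 123, 114]
top jar 0.62 2 -4
top mug 0.99 0 0
top tape 0.99 0 0
top cleaner 0.98 0 0
top bin 1.0 0 0
scene jar 1.0 0 0
scene mug 0.99 0 0
scene tape 1.0 0 0
scene cleaner 0.99 0 0
scene bin 0.99 0 0
```

The leaf is parallel to the doorway in both views and the bystanders haven't moved. I'll do a last check on the lamps by template, then hand in.

```bash
python3 - <<'E'
from m import *
a=cv2.imread("pics/scene0.png");b=cv2.imread("pics/sf.png")
for nm,x,y in(("l0",30,36),("l1",30,-36),("l2",-12,0)):
    q=[proj("scene",[[*T(r,[(x+o)/1000,y/1000])[0],.055]])[0].round().astype(int) for o in(-65,5)]
    t=a[q[0][1]-7:q[0][1]+8,q[0][0]-6:q[0][0]+7]
    R=cv2.matchTemplate(b[q[1][1]-13:q[1][1]+14,q[1][0]-12:q[1][0]+13],t,cv2.TM_CCOEFF_NORMED);_,s,_,l=cv2.minMaxLoc(R);print(nm,round(s,2),l[0]-6,l[1]-6)
E
```

```text
l0 0.92 0 -1
l1 0.98 0 0
l2 0.96 0 -1
```

```bash
python3 -c "
from station import arm
print(arm.job_done())"
```

```text
the job is handed in; nothing more can be done
None
```

The job is handed in: the tray is fully home against the block, the guard is shut across the doorway, all three lamps are standing, and the bystanders I checked haven't moved; I did not re-check the screwdriver.

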